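# Try the drilling sled, free its lock if it holds, and run it home

## Robot

A 7-joint arm with a two-finger parallel gripper is mounted at the origin on the work surface. World frame = base frame: x ahead of the robot, y to its left, z up, the work surface at z = 0. Lengths are in m, angles in degrees, forces in N, time in s.
With the tool pointing down it reaches from about 0.4 to 0.875 m from the base axis. Payload 4.4 kg.
Tool frame: the origin (TCP) lies midway between the tips of the shut fingers; the grasp point (between the pads) lies 19 mm behind it (manip.pinch_z is the distance from the TCP to the grasp point, in m); z points along the fingers, x is the direction in which the jaws open and shut, and the axes are right-handed (so a half turn about z gives the same grasp; the last joint's range is limited). The gripper opens to 85 mm and grips with 20 to 120 N. Pads are 22 mm wide; open, the fingers measure 114 mm over their backs; the gripper's body (76 mm by 85 mm) begins 54 mm behind the grasp point. The pads swing forward as they close: fully open they stand 13 mm farther back than shut.
Start: joints at [67.506, 36.005, 2.206, 86.941, -1.547, 57.084, -1.146], TCP at [0.209, -0.616, 0.231] pointing down, gripper open.
Joint ranges: [-175.42, 175.42], [-21.48, 121.26], [-71.46, 75.88], [10.55, 141.38], [-63.04, 243.04], [13.31, 113.54], [-168.57, 168.57]. Speed limits (degrees/s): [147.25, 147.25, 180, 180, 180, 180, 180].

## Interface

Orientations are given as a 3x3 rotation matrix whose columns are the frame's x, y, z axes.
In Python, from plant import observe, imaging, job, manip gives the robot as it stands. The module is installed in compiled form; this text tells all that it offers.
- The arm moves only by the tool servo_tool, never from a script. Its argument "motion" is a list of rows, each a list of 3 entries, a list of its own where there are three numbers: the shift along the tool's x, y, z in m, then the turn about the tool's z in rad, then the gripper command: -1 is fully open, 1 is shut, values between are in proportion. In form: [[[dx, dy, dz], yaw, claw], ...]. A call has exactly 10 rows; each row shifts and turns the commanded pose from where the row before left it, along the tool's axes as they then stand; what a row does not reach is not made up. A row lasts 1/8 s, in which the tool goes at most 62.5 mm and 10.7 degrees, less where a joint would pass 70% of its speed; a pose out of reach is approached as far as the arm can. A call with a gripper value outside its range is refused whole. The fingers move at their own pace and stop on an object; the grip force is fixed at half the most. Time passes only in rows, so rows that do not move let the fingers close, or fill a call up. It gives the time, the measured TCP pose, the force and the opening at its end, in the units of the state.
- observe(): the state, without advancing time (a new reading comes with each control period).
- imaging.snapshot(name): name is "scene" or "top" or "wrist"; returns (picture, depth): 480x640x3 uint8, blue, green, red; 480x640 float32, m along the optical axis (not along the pixel's ray), 0 where there is no reading.
- imaging.camera_params(name): a dict with "intrinsics" (3x3 intrinsics, pixels), "distortion" ([k1, k2, p1, p2, k3] as OpenCV has them; the pictures are not rectified), "eye" and "rotation" of the camera in the world. Camera axes: x right, y down, z forward; pixel columns grow to the right and rows downward; lengths in m; the calibration is good to about 2 mm. A picture is of the moment at which its call begins: read the wrist's pose just before it. camera_params takes no time and is no camera call; for the wrist camera it gives the pose at the moment of the call.
- job.close_job(): hands the job in, once; it reports no verdict.
Trained networks look in the newest picture that a camera, given by its name, has taken for a name from the list of things; names that differ only in an ending like _2 or _b are one class to them, and where a whole thing is asked for, a point or a joint stands for the part that bears it (a point fixed in the world has none). Each returns a list of dicts, best first, with "p" (0 to 1); they miss things now and then, are a little off and sometimes report something else, mostly with a low value. They report only what shows in the picture. A call takes as long as a camera call.
- imaging.cut_out(target, camera): "mask" (480x640 bool, what is visible of it) and "location" ([column, row] in pixels, amid what is visible of it).
The state is a dict: "time": time; "qpos": joint angles; "joint_velocities": joint speeds; "effort": joint torques, N m; "tcp_pos": TCP position; "tcp_rot": TCP orientation; "ft_force": force on the tool from outside, world axes, zero at the start; "moment": the same for the moment, N m; "finger_gap": opening from 0.0 (shut) to 1.0 (fully open).
Only numpy, scipy, OpenCV 4.12 (cv2) and the standard library are available. Lean on these libraries where they do the work, as an engineer would, in place of code of your own. Each camera call takes 0.05 s, during which the arm holds its last target. There are 200 camera calls.

## Task

Take the sled that carries the orange plate with the round hole by its black post and slide it away from the robot along its jig until it is fully home against the grey end stop, leaving the other jig's sled, with the three wooden sticks, where it is. The marks of the red lock knob on the sled have worn off, so nobody can tell whether it is locked: try the sled, and if it will not move, push the red knob right across to its other side and try again.

Things in the scene. Friction and masses are not known exactly. Their poses are not given: they have to be found in the camera images.
- jig: Fixed jig, base 330 (x) x 112 (y) mm, grey end stop 50 mm high across its +x end. Origin: underside centre, on the bench. x: along the rails away from the robot, the way the sled must go; y across, z up. Its plywood sled is 188 x 108 mm, top face (deck) 40 mm above the bench; orange plate 46 x 92 mm with black hole on its far end, 47 mm up. Place (left or right) and yaw vary.
- sled_grip (a point): Grip point of the upright black post of the orange-plate sled: 24 mm diameter, from deck to 90 mm above the bench; point on its axis, 70 mm above the bench. Axes as the jig's. Starts at jig x = -50 mm, y = 0; the sled runs 100 mm to x = +50 mm, at the end stop. Free, it slides with 2 to 4 N and stays where left; locked, it moves about 3 mm and is then held hard.
- lock_knob (a point): Grip point of that sled's red lock knob: upright, 18 mm diameter, top 72 mm above the bench; point on its axis, 62 mm up. Rides on the sled 70 mm behind (-x) the post. Slides across, with 2 N friction, from jig y = -15 mm (its start, within 4 mm) to +15 mm; stays where left. One end locks, the other frees; which one is unseen and varies. Move it while the sled is at its start.
- spare_grip (a point): The same grip point on the black post of the other jig's sled, which carries three wooden sticks; that jig is alike in shape and size. Leave it alone.

How it is judged (in metres and radians):
At the end, for the whole second after the job is handed in: The orange-plate sled is home: its post at jig x = +38 mm or more, that is within 12 mm of the end stop. The other sled is within 15 mm of where it started (x of sled_grip in the frame of jig above 0.038 m and distance of spare_grip from where it was at the start of the episode below 0.015 m); the robot touches nothing.
It fails at once if the other sled, with the wooden sticks, is shifted by more than 15 mm (distance of spare_grip from where it was at the start of the episode above 0.015 m).
It also fails if it takes over 46 s, if anything falls off the work surface, if the arm or the gripper's body presses on something with over 40 N, if the wrist force passes 120 N, or if a joint passes its speed limit or range.

## Working session

There is one attempt and no reset: what is moved stays moved. The work goes in short steps, Python scripts to look and compute and a tool call to move; the robot and the scene stay as the last step left them, time stands still between calls to the robot, and variables do not carry over. Pictures are saved under pics/ and viewed, about 8 in all and at most 12, crops included, and the job is handed in when it is done.

Besides the shell and the picture viewer there is one more tool, called after "Call:" as name(argument=value, ...) on one line, values as JSON. servo_tool: Moves the arm, as the interface text tells. Its arguments: {"type":"object","properties":{"motion":{"type":"array","items":{"type":"array"}}},"required":["motion"]}

```bash
mkdir -p pics; cat > h.py <<'E'
import numpy as np, cv2
from plant import observe, imaging, job, manip
def pt(cam,uv,z):
    "intersect pixel ray with world plane z"
    c=imaging.camera_params(cam)
    K=np.array(c["intrinsics"]);D=np.array(c["distortion"]);R=np.array(c["rotation"]);e=np.array(c["eye"])
    u=cv2.undistortPoints(np.array([[uv]],float),K,D)[0,0]
    d=R@np.array([u[0],u[1],1]); return e+d*(z-e[2])/d[2]
E
python3 - <<'E'
from h import *
np.set_printoptions(precision=4,suppress=True)
s=observe();print(s["time"],s["tcp_pos"],s["tcp_rot"],manip.pinch_z)
ims=[]
for c in ("top","scene"):
    im,d=imaging.snapshot(c); cv2.imwrite(f"pics/{c}0.png",im)
    p=imaging.camera_params(c);print(c,p["eye"],p["rotation"])
    for t,z in (("sled_grip",.09),("lock_knob",.072),("spare_grip",.09),("jig",.04)):
        for r in imaging.cut_out(t,c)[:3]: print(c,t,round(r["p"],2),r["location"],r["mask"].sum(),pt(c,r["location"],z))
E
```

```text
0.0 [ 0.2085 -0.615   0.2304] [[ 0.321  -0.9471 -0.0007]
 [-0.9471 -0.321   0.0017]
 [-0.0019  0.0001 -1.    ]] 0.0187
top [ 0.485  -0.0099  0.7295] [[-0.0173 -0.9967  0.0793]
 [-0.9995  0.0151 -0.0286]
 [ 0.0273 -0.0798 -0.9964]]
top sled_grip 0.75 [394.4, 243.3] 8982 [ 0.5312 -0.1317  0.09  ]
top lock_knob 0.77 [396.1, 291.4] 298 [ 0.4642 -0.1356  0.072 ]
top spare_grip 0.66 [207.7, 217.0] 8938 [0.5716 0.126  0.09  ]
top jig 0.73 [399.0, 216.5] 16361 [ 0.5752 -0.1495  0.04  ]
scene [ 0.8707 -0.2132  0.7352] [[ 0.475   0.7399 -0.4763]
 [ 0.8799 -0.3952  0.2637]
 [ 0.0069 -0.5444 -0.8388]]
scene sled_grip 0.8 [253.9, 313.8] 9696 [ 0.569  -0.1504  0.09  ]
scene sled_grip 0.34 [266.1, 360.1] 19399 [ 0.6322 -0.1631  0.09  ]
scene lock_knob 0.58 [228.3, 261.2] 318 [ 0.4712 -0.1472  0.072 ]
scene spare_grip 0.91 [437.9, 255.3] 8294 [0.608  0.1062 0.09  ]
scene jig 0.73 [265.8, 359.5] 19259 [ 0.6128 -0.1592  0.04  ]
```

View pics/top0.png

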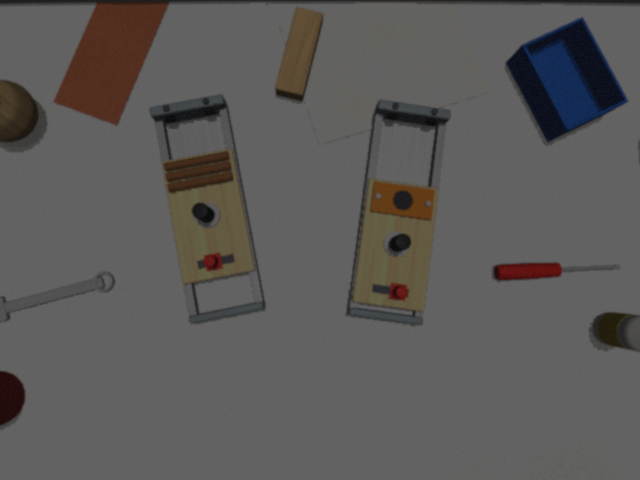

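View pics/scene0.png

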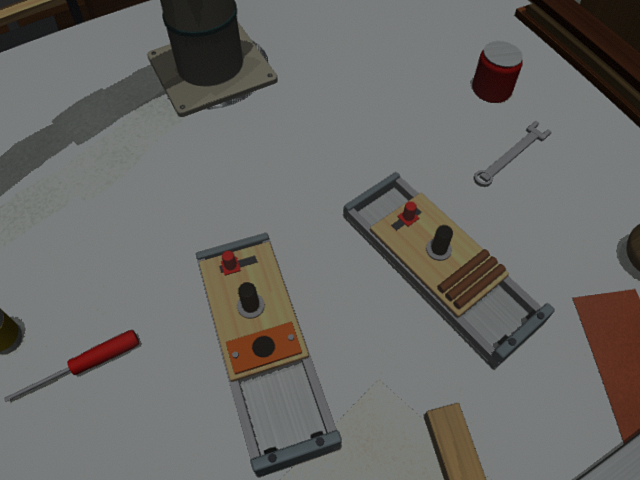

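The orange-plate sled is on the right jig: post top at about (402,242) and knob top at about (401,292) in the top view. The stick sled is on the left jig.

```bash
python3 - <<'E'
from h import *
np.set_printoptions(precision=4,suppress=True)
c=[pt("top",u,.04)[:2] for u in((352,304),(426,311))]
o=[pt("top",u,.047)[:2] for u in((372,181),(438,187))]
near=(c[0]+c[1])/2; far=(o[0]+o[1])/2
print(c,o,near,far)
e=[pt("top",u,.05)[:2] for u in((379,101),(449,107))];print("stop",e)
r=pt("top",(352,312),.02)
a=far-near; print("yaw sled",np.degrees(np.arctan2(a[1],a[0])), np.linalg.norm(a),"mid(post)",(near+far)/2)
for q in (c,o,e): d=q[0]-q[1]; print("yaw from edge",np.degrees(np.arctan2(-d[0],d[1])),np.linalg.norm(d))
print("post top",pt("top",(402,242),.09),"knob",pt("top",(401,292),.072))
im=cv2.imread("pics/top0.png")
z=cv2.resize(im[170:325,340:460],None,fx=5,fy=5*0+3.87*1.29,interpolation=cv2.INTER_CUBIC)[:, :600]
z=cv2.resize(im[200:320,340:460],(600,600),interpolation=cv2.INTER_CUBIC); cv2.imwrite("pics/crop.png",cv2.convertScaleAbs(z,alpha=1.8))
E
```

```text
[array([ 0.4459, -0.0756]), array([ 0.4334, -0.1855])] [array([ 0.6283, -0.1091]), array([ 0.6181, -0.2084])] [ 0.4396 -0.1305] [ 0.6232 -0.1588]
stop [array([ 0.7504, -0.1227]), array([ 0.7406, -0.2294])]
yaw sled -8.742128402451069 0.18571269241123034 mid(post) [ 0.5314 -0.1446]
yaw from edge -6.4798340567678 0.11056652084924139
yaw from edge -5.855372877437404 0.09984399634703796
yaw from edge -5.264807576402877 0.10716942136241726
post top [ 0.5329 -0.1424  0.09  ] knob [ 0.4632 -0.1425  0.072 ]
```

View pics/crop.png

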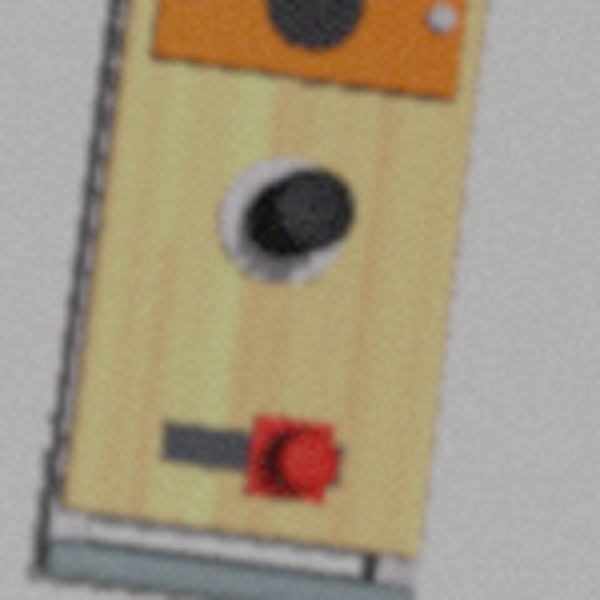

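Call:
servo_tool(motion=[[[-0.0343, -0.0458, 0.004], 0, -1], [[-0.0343, -0.0458, 0.004], 0, -1], [[-0.0343, -0.0458, 0.004], 0, -1], [[-0.0343, -0.0458, 0.004], 0, -1], [[-0.0343, -0.0458, 0.004], 0, -1], [[-0.0343, -0.0458, 0.004], 0, -1], [[-0.0343, -0.0458, 0.004], 0, -1], [[-0.0343, -0.0458, 0.004], 0, -1], [[-0.0343, -0.0458, 0.004], 0, -1], [[-0.0343, -0.0458, 0.004], 0, -1]])

```text
time: 1.75
tcp_pos: [0.5335, -0.1423, 0.1915]
tcp_rot: [[0.321, -0.947, 0.001], [-0.947, -0.321, -0.0], [0.001, -0.001, -1.0]]
ft_force: [1.5, 0.7, 0.0]
finger_gap: 1.003
```

Call:
servo_tool(motion=[[[0, 0, 0], 0.155, -1], [[0, 0, 0], 0.155, -1], [[0, 0, 0], 0.155, -1], [[0, 0, 0], 0, -1], [[0, 0, 0], 0, -1], [[0, 0, 0], 0, -1], [[0, 0, 0], 0, -1], [[0, 0, 0], 0, -1], [[0, 0, 0], 0, -1], [[0, 0, 0], 0, -1]])

```text
time: 3.0
tcp_pos: [0.5324, -0.1438, 0.1913]
tcp_rot: [[-0.138, -0.99, 0.0], [-0.99, 0.138, -0.0], [0.0, -0.0, -1.0]]
ft_force: [-0.5, -0.3, 0.8]
finger_gap: 0.999
```

```bash
cat >> h.py <<'E'
def todo(x,y,z):
    "shift in tool axes to TCP target"
    s=observe(); return np.array(s["tcp_rot"]).T@(np.array([x,y,z])-s["tcp_pos"])
E
python3 - <<'E'
from h import *
np.set_printoptions(precision=4,suppress=True)
s=observe();print(s["time"],s["tcp_pos"],s["tcp_rot"],s["ft_force"])
im,d=imaging.snapshot("wrist"); cv2.imwrite("pics/w0.png",im)
print(imaging.camera_params("wrist")["eye"])
for t,z in (("sled_grip",.09),("lock_knob",.072)):
    for r in imaging.cut_out(t,"wrist")[:2]: print(t,round(r["p"],2),r["location"],r["mask"].sum(),pt("wrist",r["location"],z))
E
```

```text
3.0 [ 0.5324 -0.1438  0.1913] [[-0.1377 -0.9905  0.    ]
 [-0.9905  0.1377 -0.    ]
 [ 0.     -0.0001 -1.    ]] [-0.4651 -0.2703  0.7927]
[ 0.6051 -0.1545  0.3347]
sled_grip 0.76 [320.1, 203.3] 38056 [ 0.5548 -0.149   0.09  ]
sled_grip 0.61 [320.1, 168.3] 54695 [ 0.5752 -0.1518  0.09  ]
lock_knob 0.95 [329.7, 315.0] 1191 [ 0.4727 -0.1445  0.072 ]
```

View pics/w0.png

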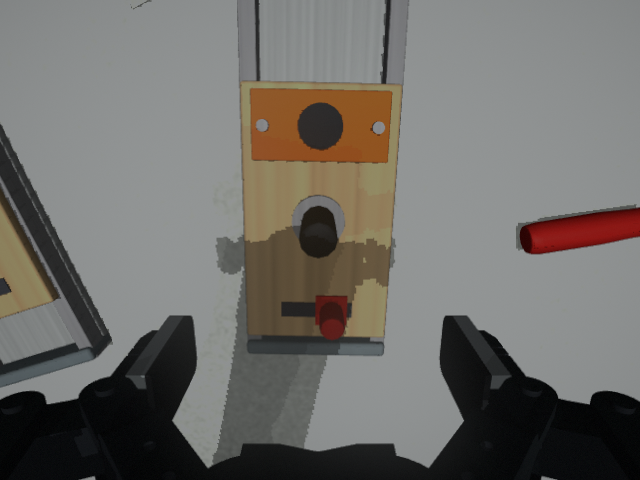

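```bash
python3 - <<'E'
from h import *
np.set_printoptions(precision=4,suppress=True)
P=lambda u,z:pt("wrist",u,z)[:2]
print("post",P((318,237),.09),"knob",P((333,328),.072))
f=[P((250,90),.047),P((391,93),.047)];n=[P((247,336),.04),P((385,336),.04)]
a=sum(f)/2-sum(n)/2;print("yaw",np.degrees(np.arctan2(a[1],a[0])),"mid",(sum(f)+sum(n))/4)
h=P((320.5,126),.047);print("hole",h, "hole-post yaw",np.degrees(np.arctan2(*(h-P((318,237),.09))[::-1])))
p=P((318,237),.09);print("todo",todo(p[0],p[1],.055))
E
```

```text
post [ 0.5345 -0.1449] knob [ 0.4624 -0.1455]
yaw -8.92831938322381 mid [ 0.5294 -0.1443]
hole [ 0.5974 -0.1554] hole-post yaw -9.425627961690587
todo [ 0.0009 -0.0022  0.1363]
```

Call:
servo_tool(motion=[[[0.001, -0.001, 0.02], 0.02, -1], [[0, 0, 0.03], 0, -1], [[0, 0, 0.03], 0, -1], [[0, 0, 0.03], 0, -1], [[0, 0, 0.026], 0, -1], [[0, 0, 0], 0, 1], [[0, 0, 0], 0, 1], [[0, 0, 0], 0, 1], [[0, 0, 0], 0, 1], [[0, 0, 0], 0, 1]])

```text
time: 4.4
tcp_pos: [0.5343, -0.1442, 0.0568]
tcp_rot: [[-0.157, -0.988, 0.002], [-0.988, 0.157, 0.001], [-0.001, -0.002, -1.0]]
ft_force: [0.2, 2.2, 5.7]
finger_gap: 0.266
```

Call:
servo_tool(motion=[[[0, -0.002, 0], 0, 1], [[0, -0.002, 0], 0, 1], [[0, -0.002, 0], 0, 1], [[0, -0.002, 0], 0, 1], [[0, -0.002, 0], 0, 1], [[0, 0, 0], 0, 1], [[0, 0, 0], 0, 1], [[0, 0, 0], 0, 1], [[0, 0, 0], 0, 1], [[0, 0, 0], 0, 1]])

```text
time: 5.65
tcp_pos: [0.5372, -0.1446, 0.0567]
tcp_rot: [[-0.158, -0.987, -0.01], [-0.988, 0.158, 0.004], [-0.002, 0.011, -1.0]]
ft_force: [-13.2, 4.0, 19.1]
finger_gap: 0.267
```

Moved 3 mm and then held at about 13 N: it's locked. I'll bring the sled back to its start, release, rise and look.

Call:
servo_tool(motion=[[[0, 0.005, 0], 0, 1], [[0, 0.005, 0], 0, 1], [[0, 0, 0], 0, 1], [[0, 0, 0], 0, 1], [[0, 0, 0], 0, -1], [[0, 0, 0], 0, -1], [[0, 0, 0], 0, -1], [[0, 0, -0.03], 0, -1], [[0, 0, -0.03], 0, -1], [[0, 0, -0.02], 0, -1]])

```text
time: 6.9
tcp_pos: [0.5334, -0.1452, 0.1364]
tcp_rot: [[-0.158, -0.987, 0.001], [-0.987, 0.158, -0.0], [0.0, -0.001, -1.0]]
ft_force: [0.4, 0.4, -0.7]
finger_gap: 1.001
```

Call:
servo_tool(motion=[[[0, 0.02, 0], 0, -1], [[0, 0.02, 0], 0, -1], [[0, 0.01, 0], 0, -1], [[0, 0, 0], 0, -1], [[0, 0, 0], 0, -1], [[0, 0, 0], 0, -1], [[0, 0, 0], 0, -1], [[0, 0, 0], 0, -1], [[0, 0, 0], 0, -1], [[0, 0, 0], 0, -1]])

```text
time: 8.15
tcp_pos: [0.4838, -0.137, 0.1353]
tcp_rot: [[-0.158, -0.987, 0.0], [-0.987, 0.158, -0.0], [-0.0, -0.0, -1.0]]
ft_force: [0.7, 0.1, -0.8]
finger_gap: 0.999
```

```bash
python3 - <<'E'
from h import *
np.set_printoptions(precision=4,suppress=True)
im,d=imaging.snapshot("wrist"); cv2.imwrite("pics/w1.png",im)
for r in imaging.cut_out("lock_knob","wrist")[:1]:
    m=r["mask"]; print(r["p"],r["location"]); ys,xs=np.nonzero(m); print(xs.min(),xs.max(),ys.min(),ys.max())
    # knob top disc: lowest part of mask
    k=xs[ys>ys.max()-8]; u=(k.mean(),ys.max()-(xs.max()-xs.min())*.4); p=pt("wrist",u,.072); print(u,p,todo(p[0],p[1],.049))
E
```

```text
0.93 [334.6, 282.1]
314 354 259 311
(np.float64(336.32544378698225), np.float64(295.0)) [ 0.4635 -0.1445  0.072 ] [0.0106 0.019  0.0863]
```

View pics/w1.png

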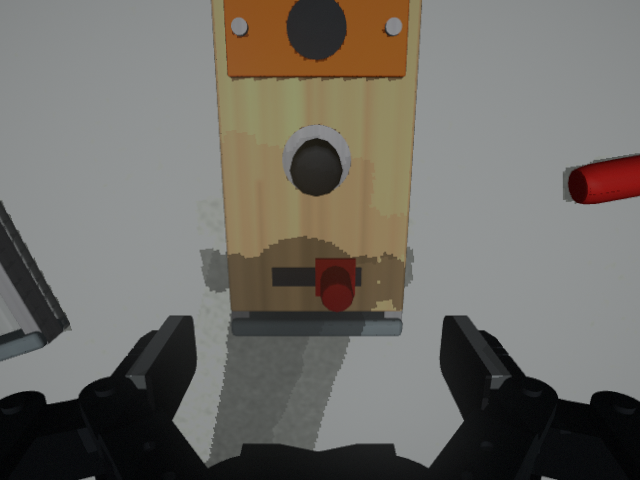

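Call:
servo_tool(motion=[[[0.011, 0.019, 0.01], 0, -1], [[0, 0, 0.026], 0, -1], [[0, 0, 0.026], 0, -1], [[0, 0, 0.026], 0, -1], [[0, 0, 0], 0, 1], [[0, 0, 0], 0, 1], [[0, 0, 0], 0, 1], [[0, 0, 0], 0, 1], [[0, 0, 0], 0, 1], [[0, 0, 0], 0, 1]])

```text
time: 9.5
tcp_pos: [0.464, -0.1449, 0.0484]
tcp_rot: [[-0.157, -0.988, 0.002], [-0.988, 0.157, -0.0], [0.0, -0.002, -1.0]]
ft_force: [-0.4, -0.7, 7.3]
finger_gap: 0.184
```

Call:
servo_tool(motion=[[[-0.005, 0, 0], 0, 1], [[-0.005, 0, 0], 0, 1], [[-0.005, 0, 0], 0, 1], [[-0.005, 0, 0], 0, 1], [[-0.005, 0, 0], 0, 1], [[-0.003, 0, 0], 0, 1], [[-0.003, 0, 0], 0, 1], [[0, 0, 0], 0, 1], [[0, 0, 0], 0, 1], [[0, 0, 0], 0, 1]])

```text
time: 10.75
tcp_pos: [0.4683, -0.1181, 0.0484]
tcp_rot: [[-0.161, -0.987, 0.002], [-0.987, 0.161, -0.004], [0.004, -0.003, -1.0]]
ft_force: [-1.4, -8.1, 5.1]
finger_gap: 0.184
```

Call:
servo_tool(motion=[[[-0.004, 0, 0], 0, 1], [[0, 0, 0], 0, 1], [[0, 0, 0], 0, 1], [[0, 0, 0], 0, 1], [[0, 0, 0], 0, 1], [[0, 0, 0], 0, 1], [[0, 0, 0], 0, 1], [[0, 0, 0], 0, 1], [[0, 0, 0], 0, 1], [[0, 0, 0], 0, 1]])

```text
time: 12.0
tcp_pos: [0.4684, -0.1179, 0.0484]
tcp_rot: [[-0.164, -0.986, 0.002], [-0.986, 0.164, -0.008], [0.008, -0.003, -1.0]]
ft_force: [-3.6, -17.0, 4.0]
finger_gap: 0.186
```

```bash
python3 - <<'E'
from h import *
print(todo(.5335,-.1450,.055),todo(.5335,-.1450,.14))
E
```

```text
[ 0.01606865 -0.06870874 -0.00621323] [ 0.01675043 -0.0689933  -0.09121002]
```

Call:
servo_tool(motion=[[[0.007, 0, 0], 0, 1], [[0, 0, 0], 0, 1], [[0, 0, 0], 0, -1], [[0, 0, 0], 0, -1], [[0, 0, 0], 0, -1], [[0, 0, -0.03], 0, -1], [[0, 0, -0.03], 0, -1], [[0, 0, -0.03], 0, -1], [[0.017, -0.029, 0], 0, -1], [[0, -0.04, 0], 0, -1]])

```text
time: 13.25
tcp_pos: [0.5331, -0.1463, 0.1381]
tcp_rot: [[-0.16, -0.987, 0.0], [-0.987, 0.16, -0.001], [0.001, -0.0, -1.0]]
ft_force: [1.2, -0.7, -0.1]
finger_gap: 1.0
```

Call:
servo_tool(motion=[[[0, 0, 0], 0, -1], [[0, 0, 0.028], 0, -1], [[0, 0, 0.028], 0, -1], [[0, 0, 0.027], 0, -1], [[0, 0, 0], 0, 1], [[0, 0, 0], 0, 1], [[0, 0, 0], 0, 1], [[0, 0, 0], 0, 1], [[0, 0, 0], 0, 1], [[0, 0, 0], 0, 1]])

```text
time: 14.5
tcp_pos: [0.5342, -0.1441, 0.0557]
tcp_rot: [[-0.157, -0.988, 0.002], [-0.988, 0.157, 0.001], [-0.001, -0.002, -1.0]]
ft_force: [-0.6, 1.9, 6.1]
finger_gap: 0.261
```

Post gripped again. A short trial pull, as before.

Call:
servo_tool(motion=[[[0, -0.003, 0], 0, 1], [[0, -0.003, 0], 0, 1], [[0, -0.003, 0], 0, 1], [[0, -0.003, 0], 0, 1], [[0, -0.003, 0], 0, 1], [[0, 0, 0], 0, 1], [[0, 0, 0], 0, 1], [[0, 0, 0], 0, 1], [[0, 0, 0], 0, 1], [[0, 0, 0], 0, 1]])

```text
time: 15.75
tcp_pos: [0.5489, -0.1465, 0.0557]
tcp_rot: [[-0.157, -0.988, 0.002], [-0.988, 0.157, 0.001], [-0.001, -0.002, -1.0]]
ft_force: [0.0, 2.0, 5.8]
finger_gap: 0.266
```

It's free now (15 mm moved, no resistance). Sliding on.

Call:
servo_tool(motion=[[[0, -0.01, 0], 0, 1], [[0, -0.01, 0], 0, 1], [[0, -0.01, 0], 0, 1], [[0, -0.01, 0], 0, 1], [[0, -0.01, 0], 0, 1], [[0, -0.01, 0], 0, 1], [[0, -0.01, 0], 0, 1], [[0, -0.006, 0], 0, 1], [[0, 0, 0], 0, 1], [[0, 0, 0], 0, 1]])

```text
time: 17.0
tcp_pos: [0.6247, -0.1586, 0.0558]
tcp_rot: [[-0.157, -0.988, 0.004], [-0.988, 0.157, 0.0], [-0.001, -0.003, -1.0]]
ft_force: [-0.3, 1.7, 5.3]
finger_gap: 0.266
```

Call:
servo_tool(motion=[[[0, -0.003, 0], 0, 1], [[0, -0.003, 0], 0, 1], [[0, -0.003, 0], 0, 1], [[0, -0.003, 0], 0, 1], [[0, -0.001, 0], 0, 1], [[0, 0, 0], 0, 1], [[0, 0, 0], 0, 1], [[0, 0, 0], 0, 1], [[0, 0, 0], 0, 1], [[0, 0, 0], 0, 1]])

```text
time: 18.25
tcp_pos: [0.6324, -0.1598, 0.0557]
tcp_rot: [[-0.157, -0.988, -0.006], [-0.988, 0.157, 0.003], [-0.002, 0.007, -1.0]]
ft_force: [-10.1, 4.1, 14.8]
finger_gap: 0.263
```

Travel is 99.5 mm, ending firmly against a stop (10 N). Release and check.

Call:
servo_tool(motion=[[[0, 0.004, 0], 0, 1], [[0, 0, 0], 0, 1], [[0, 0, 0], 0, -1], [[0, 0, 0], 0, -1], [[0, 0, 0], 0, -1], [[0, 0, -0.03], 0, -1], [[0, 0, -0.04], 0, -1], [[0, 0, -0.04], 0, -1], [[0, 0.03, -0.03], 0, -1], [[0, 0.05, -0.02], 0, -1]])

```text
time: 19.5
tcp_pos: [0.5538, -0.1484, 0.2156]
tcp_rot: [[-0.157, -0.988, 0.003], [-0.988, 0.157, -0.001], [0.001, -0.003, -1.0]]
ft_force: [-0.5, 0.7, -0.1]
finger_gap: 1.002
```

Call:
servo_tool(motion=[[[0.05, 0.03, 0], 0, -1], [[0.05, 0.03, 0], 0, -1], [[0.05, 0.03, 0], 0, -1], [[0.05, 0.03, 0], 0, -1], [[0.05, 0, 0], 0, -1], [[0.05, 0, 0], 0, -1], [[0, 0, 0], 0, -1], [[0, 0, 0], 0, -1], [[0, 0, 0], 0, -1], [[0, 0, 0], 0, -1]])

```text
time: 20.75
tcp_pos: [0.3879, -0.4242, 0.2144]
tcp_rot: [[-0.156, -0.988, 0.0], [-0.988, 0.156, 0.001], [-0.001, -0.0, -1.0]]
ft_force: [0.1, -0.2, -0.2]
finger_gap: 1.001
```

```bash
python3 - <<'E'
from h import *
print(observe()["ft_force"])
im,d=imaging.snapshot("top"); cv2.imwrite("pics/top1.png",im)
for t in ("sled_grip","spare_grip"):
    for r in imaging.cut_out(t,"top")[:1]: print(t,r["p"],r["location"],r["mask"].sum())
E
```

```text
[ 0.14272368 -0.23883277 -0.17372904]
sled_grip 0.92 [401.6, 178.5] 8623
spare_grip 0.55 [206.7, 217.5] 8958
```

View pics/top1.png

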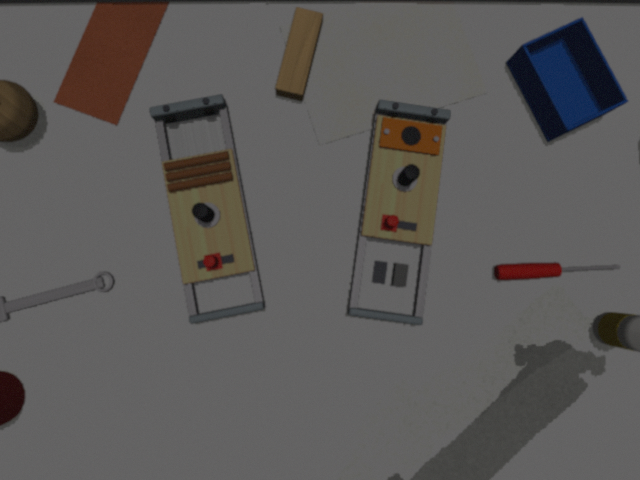

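The orange plate, now at about (411,135), sits against the grey end stop. The stick sled, at (207,217), hasn't moved, and the arm is clear. Handing in.

```bash
python3 -c "
from plant import job; print(job.close_job())"
```

```text
the job is handed in; nothing more can be done
None
```

The orange-plate sled is home against its grey end stop, and the job was handed in at about 21 s of the 46 s allowed.

- **First try:** the sled moved about 3 mm and then held at about 13 N, so it was locked. I put it back at its start and let go of the post.
- **Lock knob:** I gripped the red knob and moved it 27 mm across to its other end. A further push to 17 N did not shift it, so it was right across.
- **Second try:** the sled then moved freely. It went about 99.5 mm in all and stopped against about 10 N, which matches the 100 mm run.

In the last top picture the orange plate sits at the end stop. The stick sled is at the same pixels as at the start, to within 1 px. The arm was clear and the wrist force was about 0 N. No check failed; the only disagreement was in the jig's yaw, where early estimates ran from -5° to -9°. The closer wrist view gave about -9°, and I used that.

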